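# Fill the jar with castor balls from a lipped chute

### The job

Carry the pouring chute, with its three steel balls in it, to the filling stand: rest it level, its lip just inside the white jar's mouth with the handle end standing on the timber rest. Then tip it up about the lip, for instance by pushing its red handle plate over toward the jar, so that all three balls run into the jar and none is spilled, and let the chute back down so that it stays standing level on the rest with its lip still in the mouth. Leave the other things on the bench alone.

Things in the scene. Friction and masses are not known exactly. Their poses are not given: they have to be found in the camera images.
- chute: loose open chute, about 0.17 kg, 128 long. Origin under the middle of the handle plate; +x to the spout, +z up. Aluminium trough 26 wide (20 inside), walls up to z 40; its floor rises 5.7 degrees toward the spout, so the balls lie against the plate until it is tipped more than that. 25 to 30 degrees is ample; from there it falls back by itself when let go
- handle (a point): middle of the red upright handle plate at the chute's rear, 95 above the plate's lower edge and 25 below its top. Plate: x -6 to 6, 60 wide (y), z 0 to 120 of the chute; its lower edge is the rear foot, which stands on the timber rest
- notch (a point): chute's flat underside, x 115, z 14 of the chute: this part (x 106 to 125) rests on the near edge of the jar's rim; the chute is then level. Behind it a black cross foot, x 100 to 106, 50 wide, z 0 to 14, stays outside the jar and bears on its neck when the chute is pushed forward
- lip (a point): lower edge of the chute's turned-down lip (16 wide, 3 thick, z 5 to 14 of the chute), at x 126.5, z 5, y 0 of the chute. It goes inside the mouth
- jar: white jar, fixed on the stand on a dark steel disc, 82 across the body, 78 high, neck 54 outside and 48 inside, straight for its upper 22. Origin under its middle, x as the stand's
- mouth (a point): middle of the jar's mouth, at the height of the rim (90 above the bench)
- stand: plywood base 250x160x12, fixed to the bench, with a timber rest near its robot side. Origin on the bench, 10 from the base's middle; x points from the rest to the jar. The rest covers x -89.5 to -34.5 and y -65 to 65, its flat top is 76 above the bench, 14 below the jar's rim. The jar stands at about x 70, and up to 20 to either side
- ball1: steel ball of 16 mm and 17 g, origin in its centre; lies in the chute at the start
- ball2: steel ball of 16 mm and 17 g, origin in its centre; lies in the chute at the start
- ball3: steel ball of 16 mm and 17 g, origin in its centre; lies in the chute at the start
- webbing_roll: roll of tan webbing, 100 mm across, 48 high; bystander, loose, origin at its underside
- glue_tube: red and white glue tube, 166 long, lying; bystander, loose, origin at its underside
- spray_adhesive: pink and purple spray can, 58 across, 217 high; bystander, loose, origin at its underside
- staples_box: small cardboard box, 54x102x30; bystander, loose, origin at its underside
There are look-alikes about, which are no part of the job. What is shaped like the chute but blue or orange is not meant.

How it is judged (in metres and radians):
On the way, in this order (a step that is already met when the one before it is completed fails the run):
1. the chute rests level with its lip inside the jar's mouth and bearing on the jar, balls still in the chute (horizontal distance between lip and mouth below 0.025 m and z of lip in the frame of mouth below -0.003 m and x of ball1 in the frame of chute between 0 and 0.12 m and z of each of ball1, ball2, ball3 in the frame of chute below 0.05 m and x of ball2 in the frame of chute between 0 and 0.12 m and x of ball3 in the frame of chute between 0 and 0.12 m and angle between chute's own z axis and vertical below 0.09 rad and contact force between chute and jar above 0.05 N), for 0.2 s.
2. the chute is tipped about its lip (horizontal distance between lip and mouth below 0.025 m and z of lip in the frame of mouth below -0.003 m and angle between chute's own z axis and vertical above 0.2 rad), for 0.1 s.
At the end, for the whole second after the job is handed in: All three balls lie in the jar's body (within 38 mm of its axis, below its neck); the chute is at rest, level within 0.12 rad, on the timber rest, its lip within 25 mm of the middle of the mouth and at least 3 mm below the rim (horizontal distance between each of ball1, ball2, ball3 and jar below 0.038 m and z of each of ball1, ball2, ball3 in the frame of jar below 0.045 m and horizontal distance between lip and mouth below 0.025 m and z of lip in the frame of mouth below -0.003 m and linear speed of chute below 0.02 m/s and angle between chute's own z axis and vertical below 0.12 rad and z of chute in the frame of stand above 0.068 m); the robot touches nothing.
It fails at once if a ball is spilled on the bench or on the stand ((height (world z) of ball1 below 0.021 m and horizontal distance between ball1 and jar above 0.045 m and horizontal distance between ball1 and chute above 0.075 m) or (height (world z) of ball2 below 0.021 m and horizontal distance between ball2 and jar above 0.045 m and horizontal distance between ball2 and chute above 0.075 m) or (height (world z) of ball3 below 0.021 m and horizontal distance between ball3 and jar above 0.045 m and horizontal distance between ball3 and chute above 0.075 m)).
It fails at once if a bystander is shifted by more than 30 mm (distance of any of webbing_roll, glue_tube, spray_adhesive, staples_box from where it was at the start of the episode above 0.03 m).
It also fails if it takes over 62 s, if anything falls off the work surface, if the arm or the gripper's body presses on something with over 40 N, if the wrist force passes 120 N, or if a joint passes its speed limit or range.

### The arm

A 6-joint arm with a two-finger parallel gripper is mounted at the origin on the work surface; the furniture and walls round the work are solid. World frame = base frame: x ahead of the robot, y to its left, z up, the work surface at z = 0. Lengths are in m, angles in degrees, forces in N, time in s.
With the tool pointing down it reaches from about 0.325 to 0.75 m from the base axis. Payload 7.6 kg.
Tool frame: the origin (TCP) lies midway between the tips of the shut fingers; the grasp point (between the pads) lies 19 mm behind it; z points along the fingers, y is the line along which they close (so a half turn about z gives the same grasp; the last joint's range is limited). The gripper opens to 85 mm and grips with 20 to 120 N. Pads are 22 mm wide; open, the fingers measure 114 mm over their backs; the gripper's body (76 mm by 85 mm) begins 54 mm behind the grasp point. The pads swing forward as they close: fully open they stand 13 mm farther back than shut.
Start: joints at [-68.772, 2.991, 80.254, -0, 96.75, -4.028], TCP at [0.224, -0.475, 0.203] pointing down, gripper open.
Joint ranges: [-166.34, 166.34], [-52.06, 124.39], [6.96, 135.62], [-60.46, 240.46], [14.63, 156.25], [-167.68, 167.68]. Speed limits (degrees/s): [147.25, 147.25, 172.46, 180, 180, 180].

### API

Orientations are given as [roll, pitch, yaw] about the fixed x, y, z axes, in that order (R = Rz(yaw) Ry(pitch) Rx(roll)).
In Python, from cell import bot gives the robot as it stands.
- The arm moves only by the tool move_arm, never from a script. Its argument "increments" is one flat list of numbers, 7 for each row, row after row: the shift along the tool's x, y, z in m, then the turn, a rotation vector about the tool's x, y, z in rad, then the opening in per cent of the stroke, from 0 (shut) to 100 (fully open). In form: [tx, ty, tz, ax, ay, az, grip, tx, ty, tz, ax, ay, az, grip, ...]. A call has exactly 10 rows; each row shifts and turns the commanded pose from where the row before left it, along the tool's axes as they then stand; what a row does not reach is not made up. A row lasts 1/12 s, in which the tool goes at most 41.7 mm and 7.16 degrees, less where a joint would pass 70% of its speed; a pose out of reach is approached as far as the arm can. A call with a gripper value outside its range is refused whole. The fingers move at their own pace and stop on an object; the grip force is fixed at half the most. Time passes only in rows, so rows that do not move let the fingers close, or fill a call up. It gives the time, the measured TCP pose, the force, the opening and the grip force at its end, in the units of the state.
- bot.observe(): the state, without advancing time (a new reading comes with each control period).
- bot.read_camera(name): name is "side" or "top"; returns (picture, depth): 420x560x3 uint8, red, green, blue; 420x560 float32, m along the optical axis (not along the pixel's ray), 0 where there is no reading.
- bot.calibration(name): a dict with "mtx" (3x3 intrinsics, pixels), "world_from_camera" (4x4, takes a point from camera to world coordinates). Camera axes: x right, y down, z forward; pixel columns grow to the right and rows downward; lengths in m; the calibration is good to about 2 mm. A picture is of the moment at which its call begins. calibration takes no time and is no camera call.
- bot.finish_job(): hands the job in; it is judged then, once.
The state is a dict: "t": time; "joint_positions": joint angles; "joint_velocities": joint speeds; "tau": joint torques, N m; "eef_pos": TCP position; "eef_rot": TCP orientation; "wrist_force": force on the tool from outside, world axes, zero at the start; "torque": the same for the moment, N m; "gripper_width": finger opening in m; "gripper_force": force on a finger pad.
Only numpy, scipy, OpenCV 4.12 (cv2) and the standard library are available. Lean on these libraries where they do the work, as an engineer would, in place of code of your own. Each camera call takes 0.05 s, during which the arm holds its last target. There are 200 camera calls.

## Working session

There is one attempt and no reset: what is moved stays moved. The work goes in short steps, Python scripts to look and compute and a tool call to move; the robot and the scene stay as the last step left them, time stands still between calls to the robot, and variables do not carry over. Pictures are saved under pics/ and viewed, at most 10 in all, crops included, and the job is handed in when it is done.

Besides the shell and the picture viewer there is one more tool, called after ">>>" by a JSON object that holds its "op" and its "data", one argument or row to a line. move_arm: Moves the arm, as the interface text tells. Its arguments: {"type":"object","properties":{"increments":{"type":"array"}},"required":["increments"]}

```bash
mkdir -p pics; cat > h.py <<'E'
import numpy as np,cv2
from cell import bot
def cam(n):
    im,d=bot.read_camera(n);c=bot.calibration(n);K=np.array(c["mtx"]);T=np.array(c["world_from_camera"])
    v,u=np.mgrid[:420,:560]
    P=np.stack([(u-K[0,2])/K[0,0]*d,(v-K[1,2])/K[1,1]*d,d],-1)@T[:3,:3].T+T[:3,3]
    P[d==0]=np.nan
    return im,d,P,K,T
def save(im,n): cv2.imwrite("pics/"+n+".png",im[...,::-1])
E
python3 - <<'E'
from h import *
for n in("side","top"):
    im,d,P,K,T=cam(n); save(im,n+"0"); np.save(n+"P.npy",P); np.save(n+"I.npy",im)
    print(n,T[:3,3].round(3),T[:3,2].round(2))
print(bot.observe())
E
```

```text
side [0.153 1.431 1.019] [ 0.15 -0.81 -0.57]
top [0.267 0.078 1.678] [ 0.08  0.   -1.  ]
{'t': 0.1, 'joint_positions': array([-6.87703948e+01,  3.02224358e+00,  8.03056701e+01,  1.50073282e-03,
        9.67505426e+01, -4.02807815e+00]), 'joint_velocities': array([ 0.0096037 , -0.21344422, -0.08822978,  0.01349919, -0.04399509,
        0.02732991]), 'tau': array([ 6.46836052e-04, -3.82583892e+01, -3.60987210e+01, -1.06129887e-04,
        4.76874367e-03, -5.80328916e-06]), 'eef_pos': array([ 0.22392882, -0.47451343,  0.20268266]), 'eef_rot': array([-1.79921842e+02, -6.99806688e-03,  2.52578540e+01]), 'wrist_force': array([-0.36634213, -0.40900737,  0.37213534]), 'torque': array([ 0.02161792,  0.00491992, -0.01224524]), 'gripper_force': 0.0, 'gripper_width': 0.0859548654049073}
```

View pics/top0.png

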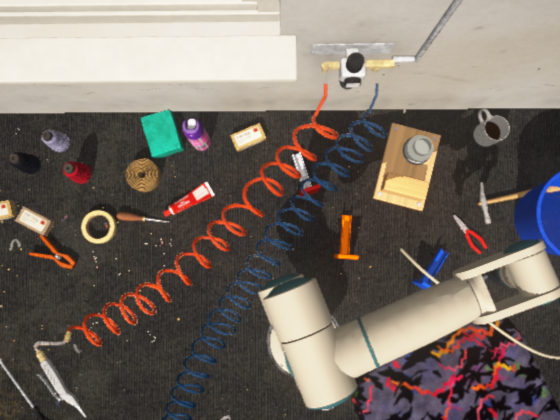

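View pics/side0.png

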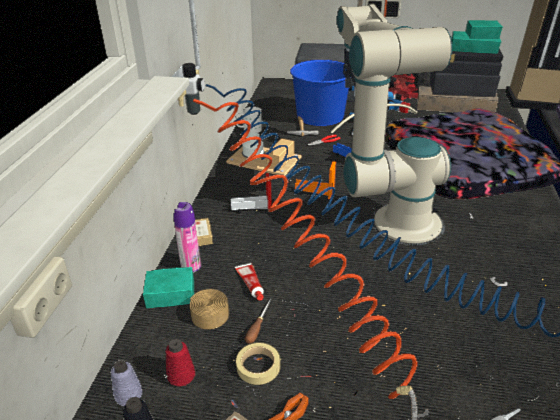

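The chute (red plate near (308,187) in the top view, aluminium trough up to (298,153)) lies partly under the coiled hoses. The stand is at (405,165) and the jar mouth near (418,147). The blue and orange look-alikes are at (430,268) and (347,237).

```bash
python3 - <<'E'
from h import *
I=np.load("topI.npy");P=np.load("topP.npy")
S=np.load("sideI.npy");Q=np.load("sideP.npy")
a=cv2.resize(I[110:220,260:450],None,fx=4,fy=4,interpolation=cv2.INTER_CUBIC)
b=cv2.resize(S[100:220,220:360],None,fx=4,fy=4,interpolation=cv2.INTER_CUBIC)
save(a,"ca");save(b,"cb")
# red plate/stand points top
for nm,A,X,(v0,v1,u0,u1) in(("top",I,P,(140,205,285,330)),("side",S,Q,(165,225,255,290))):
    s=X[v0:v1,u0:u1].reshape(-1,3);c=A[v0:v1,u0:u1].reshape(-1,3).astype(int)
    m=(c[:,0]>90)&(c[:,1]<60)&(c[:,2]<70); print(nm,"red",m.sum()); print(s[m][::max(1,m.sum()//25)].round(3), c[m][::max(1,m.sum()//25)][:4])
print("stand z map");print((P[120:215:4,372:446:4,2]*1000).round())
# hose points heights
c=I.astype(int)
m=(c[...,0]>150)&(c[...,1]<110)&(c[...,2]<90)&(P[...,2]>.02)
p=P[m];print("orange hose");print(p[::max(1,len(p)//30)].round(2))
m=(c[...,2]>c[...,0]+25)&(P[...,2]>.02);m[:,500:]=0
p=P[m];print("blue hose");print(p[::max(1,len(p)//30)].round(2))
E
```

```text
top red 206
[[ 0.561  0.056  0.255]
 [ 0.597  0.026  0.001]
 [ 0.541 -0.009  0.254]
 [ 0.534 -0.022  0.264]
 [ 0.527 -0.021  0.274]
 [ 0.521 -0.025  0.292]
 [ 0.513 -0.022  0.304]
 [ 0.562 -0.037 -0.004]
 [ 0.526  0.027 -0.001]
 [ 0.516  0.043  0.004]
 [ 0.473  0.022  0.277]
 [ 0.507  0.015 -0.003]
 [ 0.468 -0.036  0.122]
 [ 0.465 -0.036  0.122]
 [ 0.464 -0.025  0.11 ]
 [ 0.46  -0.007  0.118]
 [ 0.46  -0.031  0.114]
 [ 0.456 -0.01   0.126]
 [ 0.459 -0.035  0.1  ]
 [ 0.455 -0.01   0.111]
 [ 0.459 -0.037  0.071]
 [ 0.452 -0.01   0.111]
 [ 0.46  -0.039  0.043]
 [ 0.453 -0.019  0.072]
 [ 0.447  0.004  0.104]
 [ 0.447  0.003  0.072]] [[126  58  42]
 [ 98  56  46]
 [167  58  33]
 [ 93  57  46]]
side red 205
[[ 0.44   0.071  0.216]
 [ 0.466 -0.048  0.115]
 [ 0.462 -0.028  0.12 ]
 [ 0.384  0.145  0.224]
 [ 0.465 -0.008  0.108]
 [ 0.449  0.176  0.219]
 [ 0.455  0.173  0.213]
 [ 0.424 -0.177  0.   ]
 [ 0.376  0.122  0.186]
 [ 0.459  0.008  0.1  ]
 [ 0.451  0.012  0.099]
 [ 0.422 -0.147 -0.002]
 [ 0.454  0.014  0.089]
 [ 0.45   0.004  0.079]
 [ 0.452  0.012  0.076]
 [ 0.456  0.01   0.066]
 [ 0.
[... 3335 characters left out ...]
.17 -0.15  0.04]
 [-0.21 -0.41  0.08]]
blue hose
[[ 0.69 -0.17  0.36]
 [ 0.7   0.49  0.05]
 [ 0.68  0.42  0.06]
 [ 0.61 -0.17  0.29]
 [ 0.66  0.47  0.05]
 [ 0.65  0.39  0.06]
 [ 0.61  0.33  0.21]
 [ 0.64  0.47  0.05]
 [ 0.63  0.38  0.04]
 [ 0.62  0.43  0.05]
 [ 0.6   0.45  0.05]
 [ 0.59  0.43  0.05]
 [ 0.54 -0.14  0.24]
 [ 0.52 -0.06  0.2 ]
 [ 0.48 -0.02  0.19]
 [ 0.43  0.02  0.18]
 [ 0.38  0.03  0.22]
 [ 0.35  0.03  0.13]
 [ 0.3   0.13  0.15]
 [ 0.26  0.11  0.18]
 [ 0.22  0.16  0.09]
 [ 0.18 -0.34  0.1 ]
 [ 0.17  0.17  0.15]
 [ 0.1   0.26  0.06]
 [ 0.06  0.24  0.03]
 [ 0.09 -0.1   0.59]
 [-0.03  0.31  0.1 ]
 [-0.04  0.05  0.28]
 [-0.13  0.35  0.09]
 [-0.17 -0.54  0.08]
 [-0.22  0.35  0.03]]
```

View pics/ca.png

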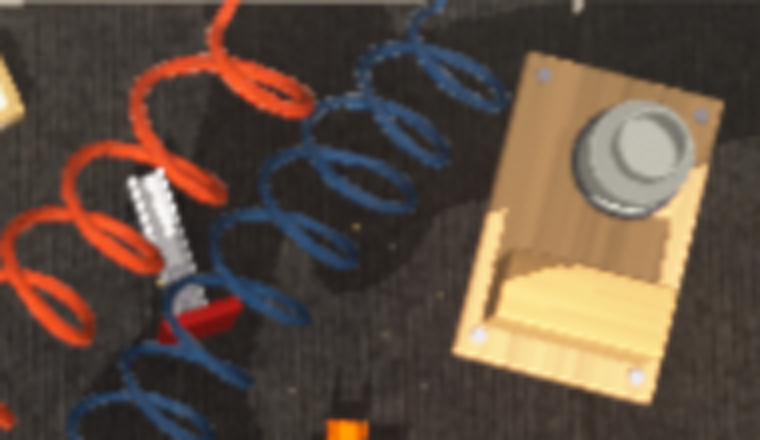

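View pics/cb.png

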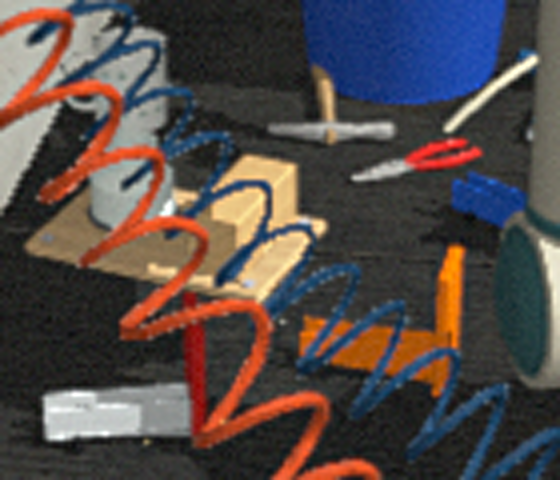

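The crops show the chute's plate under a blue coil: top view (160–240, 300–340) in the crop, with the hose at about z 0.18–0.25. The side crop shows the plate upright at (193,360) and the trough to its left. Next I fit the plate, trough, jar and rest.

```bash
python3 - <<'E'
from h import *
I=np.load("topI.npy");P=np.load("topP.npy");S=np.load("sideI.npy");Q=np.load("sideP.npy")
for nm,A,X in(("top",I,P),("side",S,Q)):
    c=A.astype(int);m=(c[...,0]>80)&(c[...,0]>2.2*c[...,1])&(c[...,2]<c[...,1]*1.5)&(abs(X[...,2]-.075)<.06)&(X[...,0]>.42)&(X[...,0]<.5)&(X[...,1]>-.07)&(X[...,1]<.04)
    p=X[m];print(nm,"plate",len(p),np.percentile(p,[3,50,97],axis=0).round(4).tolist())
    (vx,vy,x0,y0)=cv2.fitLine(p[:,:2].astype(np.float32),cv2.DIST_HUBER,0,.01,.01).ravel();print("line",vx,vy,x0,y0,"yaw",np.degrees(np.arctan(-vx/vy)))
    t=p[p[:,2]>.1];print("top pts",len(t),t.mean(0),t.min(0),t.max(0))
    m=(c.min(-1)>110)&(np.ptp(c,axis=-1)<30)&(X[...,2]>.008)&(X[...,2]<.06)&(X[...,0]>.45)&(X[...,0]<.63)&(X[...,1]>-.05)&(X[...,1]<.08)
    p=X[m];print("trough",len(p),p.min(0).round(3),p.max(0).round(3),cv2.minAreaRect(p[:,:2].astype(np.float32)),cv2.fitLine(p[:,:2].astype(np.float32),cv2.DIST_HUBER,0,.01,.01).ravel())
    w=(X[...,0]>.4)&(X[...,0]<.72)&(X[...,1]<-.14)&(X[...,1]>-.42)
    gray=np.ptp(c,axis=-1)<35
    m=w&~gray&(abs(X[...,2]-.076)<.014)&(c[...,0]>c[...,2]+30);p=X[m];r=cv2.minAreaRect(p[:,:2].astype(np.float32));print("rest",len(p),r,p.mean(0))
    m=w&(abs(X[...,2]-.012)<.012)&(c[...,0]>c[...,2]+25);p=X[m];r=cv2.minAreaRect(p[:,:2].astype(np.float32));print("base",len(p),r)
    m=w&gray&(c.min(-1)>60)&(X[...,2]>.078)&(X[...,2]<.105);p=X[m];print("rim",len(p),cv2.minEnclosingCircle(p[:,:2].astype(np.float32)) if len(p) else 0,p.mean(0),p.min(0),p.max(0))
E
```

```text
top plate 113 [[0.4473, -0.0466, 0.0312], [0.4589, -0.0249, 0.113], [0.4691, 0.0076, 0.1226]]
line 0.28050408 -0.9598528 0.4574548 -0.023517573 yaw 16.290293
top pts 71 [ 0.46014089 -0.02301734  0.11653953] [ 0.44689805 -0.04908722  0.10052625] [0.47141298 0.00763807 0.12726555]
trough 233 [ 0.474 -0.027  0.009] [0.586 0.03  0.047] ((0.5289379358291626, 0.0011724941432476044), (0.11343049257993698, 0.027964023873209953), 19.19028091430664) [0.9434947  0.33138776 0.53802454 0.00302114]
rest 796 ((0.530117392539978, -0.3312554657459259), (0.13119465112686157, 0.17870573699474335), 74.73003387451172) [ 0.47137556 -0.31424489  0.07430168]
base 2287 ((0.5525307655334473, -0.2895340323448181), (0.26214995980262756, 0.25783511996269226), 74.68663787841797)
rim 83 ((0.5907154679298401, -0.36595478653907776), 0.028617041185498238) [ 0.58989613 -0.36589919  0.08629814] [ 0.56350696 -0.39413221  0.07800224] [ 0.61648623 -0.3379866   0.09557487]
side plate 119 [[0.4481, -0.0366, 0.0219], [0.4551, 0.0083, 0.0829], [0.4698, 0.0148, 0.1198]]
line 0.3922374 -0.919864 0.4564768 0.0021832495 yaw 23.093786
top pts 38 [ 0.45773759 -0.00516009  0.11325285] [ 0.44783674 -0.04779669  0.10066803] [0.47055415 0.01484841 0.12090429]
trough 406 [ 0.464 -0.034  0.008] [0.587 0.039 0.043] ((0.5245109796524048, 0.003925621509552002), (0.1211124062538147, 0.043451882898807526), 16.391368865966797) [0.9535791  0.30114254 0.516052   0.00904959]
rest 242 ((0.5133041143417358, -0.32174742221832275), (0.14650774002075195, 0.14593632519245148), 74.88626098632812) [ 0.46759008 -0.30427231  0.072598  ]
base 662 ((0.546650767326355, -0.2862199544906616), (0.2589725852012634, 0.2724303603172302), 82.42207336425781)
rim 39 ((0.5871667861938477, -0.36226555705070496), 0.032972801476716995) [ 0.59212869 -0.37289771  0.08401706] [ 0.56735258 -0.3951286   0.0784373 ] [ 0.61148446 -0.32940249  0.09068978]
```

>>> {"op": "move_arm", "data": {
  "increments": [0,0,-0.016,0,0,-0.1,100,0,0,-0.016,0,0,-0.1,100,0,0,-0.016,0,0,-0.1,100,0,0,-0.016,0,0,-0.1,100,0,0,-0.016,0,0,-0.1,100,0,0,-0.016,0,0,-0.1,100,0,0,-0.016,0,0,-0.1,100,0,0,-0.016,0,0,-0.1,100,0,0,-0.016,0,0,-0.1,100,0,0,-0.016,0,0,-0.1,100]
}}

```text
t: 0.93
eef_pos: [0.224, -0.4747, 0.3637]
eef_rot: [-180.0, -0.0, 82.8]
wrist_force: [0.2, 0.8, 0.1]
gripper_width: 0.0856
gripper_force: 0.0
```

>>> {"op": "move_arm", "data": {
  "increments": [0,0,0,0,0,-0.111,100,0,0,0,0,0,-0.111,100,0,0,0,0,0,-0.111,100,0,0,0,0,0,-0.111,100,0.024,0.024,0,0,0,0,100,0.024,0.024,0,0,0,0,100,0.024,0.024,0,0,0,0,100,0.024,0.024,0,0,0,0,100,0.024,0.024,0,0,0,0,100,0.024,0.024,0,0,0,0,100]
}}

```text
t: 1.77
eef_pos: [0.3168, -0.2918, 0.363]
eef_rot: [-180.0, -0.0, 108.0]
wrist_force: [1.3, -1.6, -0.3]
gripper_width: 0.0855
gripper_force: 0.0
```

>>> {"op": "move_arm", "data": {
  "increments": [0.024,0.024,0,0,0,0,100,0.024,0.024,0,0,0,0,100,0.024,0.024,0,0,0,0,100,0.024,0.024,0,0,0,0,100,0.024,0.024,0,0,0,0,100,0.024,0.024,0,0,0,0,100,0.024,0.024,0,0,0,0,100,0.024,0.024,0,0,0,0,100,0.024,0.024,0,0,0,0,100,0,0,0,0,0,0,100]
}}

```text
t: 2.6
eef_pos: [0.4565, -0.017, 0.3621]
eef_rot: [-179.9, -0.1, 108.3]
wrist_force: [-0.0, 0.0, -0.4]
gripper_width: 0.085
gripper_force: 0.0
```

>>> {"op": "move_arm", "data": {
  "increments": [0.0,0.002,0.006,0,0,0,100,0,0,0.006,0,0,0,100,0,0,0.006,0,0,0,100,0,0,0.006,0,0,0,100,0,0,0.006,0,0,0,100,0,0,0.006,0,0,0,100,0,0,0.006,0,0,0,100,0,0,0.006,0,0,0,100,0,0,0.006,0,0,0,100,0,0,0.006,0,0,0,100]
}}

```text
t: 3.43
eef_pos: [0.4571, -0.0206, 0.3028]
eef_rot: [180.0, 0.0, 108.0]
wrist_force: [0.1, -0.7, -0.0]
gripper_width: 0.0853
gripper_force: 0.0
```

>>> {"op": "move_arm", "data": {
  "increments": [0,0,0.004,0,0,0,100,0,0,0.004,0,0,0,100,0,0,0.004,0,0,0,100,0,0,0.004,0,0,0,100,0,0,0.004,0,0,0,100,0,0,0.004,0,0,0,100,0,0,0.004,0,0,0,100,0,0,0.004,0,0,0,100,0,0,0.004,0,0,0,100,0,0,0.004,0,0,0,100]
}}

```text
t: 4.27
eef_pos: [0.4571, -0.0206, 0.263]
eef_rot: [-180.0, 0.0, 108.0]
wrist_force: [-0.2, -0.7, 0.1]
gripper_width: 0.0855
gripper_force: 0.0
```

```bash
python3 - <<'E'
from h import *
a=cam("side")[0];b=cam("top")[0]
a=cv2.resize(a[60:220,200:360],(560,560),interpolation=2);b=cv2.resize(b[110:220,260:370],(560,560),interpolation=2)
save(cv2.resize(np.hstack([a,b]),(800,400)),"d1")
o=bot.observe();print(o["eef_pos"],o["wrist_force"])
E
```

```text
[ 0.45689289 -0.02057619  0.26253832] [-0.56637948  0.6108831  -1.00285637]
```

View pics/d1.png

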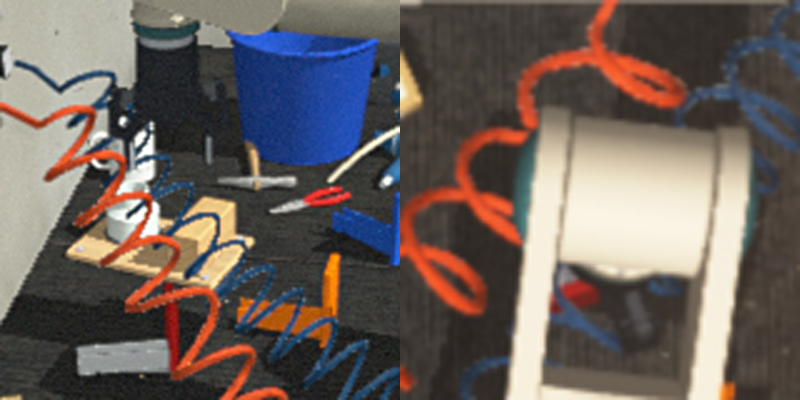

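The picture shows both fingers (side crop x≈125 and 208) still above the blue coil, with no contact. I descend slowly and watch the force.

>>> {"op": "move_arm", "data": {
  "increments": [0.002,0.003,0.004,0,0,0,100,0,0,0.004,0,0,0,100,0,0,0.004,0,0,0,100,0,0,0.004,0,0,0,100,0,0,0.004,0,0,0,100,0,0,0.004,0,0,0,100,0,0,0.004,0,0,0,100,0,0,0.004,0,0,0,100,0,0,0.004,0,0,0,100,0,0,0.004,0,0,0,100]
}}

```text
t: 5.2
eef_pos: [0.4594, -0.0178, 0.223]
eef_rot: [180.0, 0.0, 108.0]
wrist_force: [-0.3, -0.2, 1.0]
gripper_width: 0.0858
gripper_force: 0.0
```

>>> {"op": "move_arm", "data": {
  "increments": [0,0,0.004,0,0,0,100,0,0,0.004,0,0,0,100,0,0,0.004,0,0,0,100,0,0,0.004,0,0,0,100,0,0,0.004,0,0,0,100,0,0,0.004,0,0,0,100,0,0,0.004,0,0,0,100,0,0,0.004,0,0,0,100,0,0,0.004,0,0,0,100,0,0,0.004,0,0,0,100]
}}

```text
t: 6.03
eef_pos: [0.4594, -0.0178, 0.183]
eef_rot: [-180.0, 0.0, 108.0]
wrist_force: [0.7, 0.7, -0.7]
gripper_width: 0.0856
gripper_force: 0.0
```

>>> {"op": "move_arm", "data": {
  "increments": [0,0,0.004,0,0,0,100,0,0,0.004,0,0,0,100,0,0,0.004,0,0,0,100,0,0,0.004,0,0,0,100,0,0,0.004,0,0,0,100,0,0,0.004,0,0,0,100,0,0,0.004,0,0,0,100,0,0,0.004,0,0,0,100,0,0,0.004,0,0,0,100,0,0,0.004,0,0,0,100]
}}

```text
t: 6.87
eef_pos: [0.4594, -0.0178, 0.143]
eef_rot: [180.0, 0.0, 108.0]
wrist_force: [0.6, 0.7, -0.8]
gripper_width: 0.0856
gripper_force: 0.0
```

>>> {"op": "move_arm", "data": {
  "increments": [0,0,0.007,0,0,0,100,0,0,0.007,0,0,0,100,0,0,0.007,0,0,0,100,0,0,0.007,0,0,0,100,0,0,0.007,0,0,0,100,0,0,0.007,0,0,0,100,0,0,0.007,0,0,0,100,0,0,0.007,0,0,0,100,0,0,0.007,0,0,0,100,0,0,0.002,0,0,0,100]
}}

```text
t: 7.7
eef_pos: [0.4587, -0.0177, 0.0769]
eef_rot: [-179.9, -0.0, 108.0]
wrist_force: [0.4, 1.3, -0.6]
gripper_width: 0.0857
gripper_force: 0.0
```

>>> {"op": "move_arm", "data": {
  "increments": [0,0,0,0,0,0,80,0,0,0,0,0,0,70,0,0,0,0,0,0,60,0,0,0,0,0,0,50,0,0,0,0,0,0,45,0,0,0,0,0,0,40,0,0,0,0,0,0,36,0,0,0,0,0,0,32,0,0,0,0,0,0,28,0,0,0,0,0,0,24]
}}

```text
t: 8.53
eef_pos: [0.4593, -0.0178, 0.0784]
eef_rot: [-180.0, 0.0, 108.0]
wrist_force: [0.5, 0.8, -0.4]
gripper_width: 0.0205
gripper_force: 0.0
```

>>> {"op": "move_arm", "data": {
  "increments": [0,0,0,0,0,0,20,0,0,0,0,0,0,16,0,0,0,0,0,0,12,0,0,0,0,0,0,8,0,0,0,0,0,0,4,0,0,0,0,0,0,0,0,0,0,0,0,0,0,0,0,0,0,0,0,0,0,0,0,0,0,0,0,0,0,0,0,0,0,0]
}}

```text
t: 9.37
eef_pos: [0.4595, -0.0178, 0.0786]
eef_rot: [180.0, 0.0, 108.0]
wrist_force: [-0.7, 0.2, 4.0]
gripper_width: 0.0102
gripper_force: 60.2
```

>>> {"op": "move_arm", "data": {
  "increments": [0,0,-0.003,0,0,0,0,0,0,-0.006,0,0,0,0,0,0,-0.01,0,0,0,0,0,0,-0.014,0,0,0,0,0,0,-0.016,0,0,0,0,0,0,-0.016,0,0,0,0,0,0,-0.014,0,0,0,0,0,0,-0.01,0,0,0,0,0,0,-0.008,0,0,0,0,0,0,-0.004,0,0,0,0]
}}

```text
t: 10.2
eef_pos: [0.4596, -0.0178, 0.1806]
eef_rot: [179.9, 0.0, 108.0]
wrist_force: [-0.6, -0.2, -2.8]
gripper_width: 0.0106
gripper_force: 59.4
```

```bash
python3 - <<'E'
from h import *
im,d,X,K,T=cam("side");c=im.astype(int);bot_=bot.observe();print(bot_["eef_pos"],bot_["eef_rot"],bot_["wrist_force"],bot_["gripper_width"])
save(cv2.resize(im[60:220,200:360],(600,600),interpolation=2),"lift")
w=(X[...,0]>.4)&(X[...,0]<.65)&(X[...,1]>-.08)&(X[...,1]<.1)&(X[...,2]>.06)&(X[...,2]<.3)
m=w&(c.min(-1)>100)&(np.ptp(c,axis=-1)<30);p=X[m]
print("trough",len(p),p.min(0).round(3),p.max(0).round(3))
ex=np.array([np.cos(.314),np.sin(.314)]);s=p[:,:2]@ex-np.array([.4594,-.0178])@ex
for lo in range(0,140,20):
    q=p[(s>lo/1e3)&(s<lo/1e3+.02)]
    if len(q)>5: print(lo,len(q),np.percentile(q[:,2],[3,97]).round(4))
E
```

```text
[ 0.45972668 -0.01785142  0.18070982] [1.79921235e+02 4.31723524e-02 1.07989894e+02] [ 0.0129028  -0.35194179 -1.2520115 ] 0.010465807294013557
trough 408 [ 0.406 -0.078  0.105] [0.612 0.049 0.298]
0 38 [0.1061 0.2422]
20 45 [0.12   0.2902]
40 54 [0.1187 0.2806]
60 72 [0.1141 0.1431]
80 70 [0.1139 0.143 ]
100 75 [0.1128 0.1426]
120 29 [0.1156 0.1397]
```

View pics/lift.png

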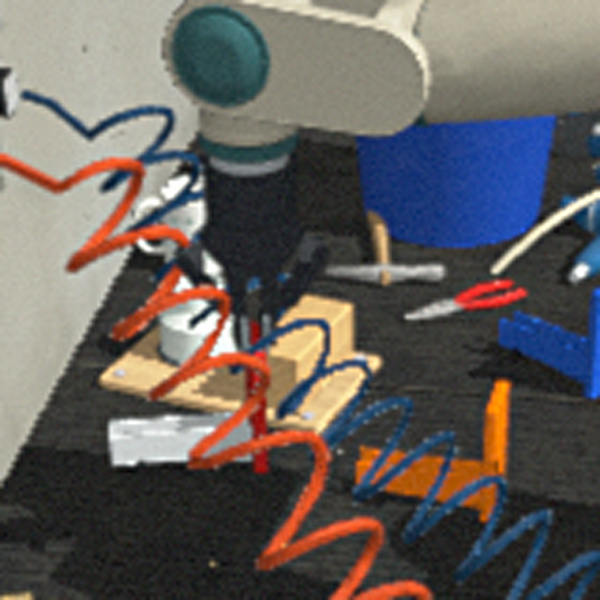

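The chute hangs level in the grip, with its underside at z≈0.102 and wall tops at 0.1425 as expected. Now I carry it gently.

>>> {"op": "move_arm", "data": {
  "increments": [0,0,-0.001,0,0,0.02,0,0,0,-0.003,0,0,0.05,0,0,0,-0.004,0,0,0.07,0,0,0,-0.004,0,0,0.08,0,0,0,-0.004,0,0,0.08,0,0,0,-0.004,0,0,0.08,0,0,0,-0.004,0,0,0.075,0,0,0,-0.003,0,0,0.065,0,0,0,-0.002,0,0,0.05,0,0,0,-0.001,0,0,0.025,0]
}}

```text
t: 11.08
eef_pos: [0.4591, -0.0177, 0.2087]
eef_rot: [-179.9, 0.0, 73.7]
wrist_force: [0.7, -0.1, -2.0]
gripper_width: 0.0107
gripper_force: 59.4
```

>>> {"op": "move_arm", "data": {
  "increments": [-0.002,0.0005,0,0,0,0,0,-0.005,0.0014,0,0,0,0,0,-0.008,0.0022,0,0,0,0,0,-0.011,0.003,0,0,0,0,0,-0.014,0.0038,0,0,0,0,0,-0.017,0.0046,0,0,0,0,0,-0.019,0.0052,0,0,0,0,0,-0.021,0.0057,0,0,0,0,0,-0.022,0.006,0,0,0,0,0,-0.022,0.006,0,0,0,0,0]
}}

```text
t: 11.92
eef_pos: [0.4566, -0.166, 0.2092]
eef_rot: [-180.0, 0.0, 73.9]
wrist_force: [-0.3, 0.3, -2.3]
gripper_width: 0.0106
gripper_force: 59.3
```

>>> {"op": "move_arm", "data": {
  "increments": [-0.022,0.006,0,0,0,0,0,-0.022,0.006,0,0,0,0,0,-0.021,0.0057,0,0,0,0,0,-0.019,0.0052,0,0,0,0,0,-0.017,0.0046,0,0,0,0,0,-0.015,0.0041,0,0,0,0,0,-0.013,0.0035,0,0,0,0,0,-0.011,0.003,0,0,0,0,0,-0.009,0.0025,0,0,0,0,0,-0.006,0.0016,0,0,0,0,0]
}}

```text
t: 12.75
eef_pos: [0.4546, -0.3255, 0.2093]
eef_rot: [-180.0, 0.0, 73.9]
wrist_force: [1.1, 0.2, -2.4]
gripper_width: 0.0107
gripper_force: 59.3
```

```bash
python3 - <<'E'
from h import *
o=bot.observe();print(o["eef_pos"],o["eef_rot"],o["wrist_force"],o["gripper_width"])
a,_,X,K,T=cam("top");b,_,Q,_,_=cam("side")
a_=cv2.resize(a[110:220,350:460],(400,400),interpolation=2);b_=cv2.resize(b[100:210,190:300],(400,400),interpolation=2)
save(np.hstack([a_,b_]),"over")
e=o["eef_pos"][:2];y=np.radians(o["eef_rot"][2]-90);ex=np.array([np.cos(y),np.sin(y)]);ey=np.array([-ex[1],ex[0]])
for n,A,Z in(("top",a,X),("side",b,Q)):
    c=A.astype(int);r=Z[...,:2]-e;s=r@ex;t=r@ey
    m=(abs(s-.08)<.06)&(abs(t)<.04)&(abs(Z[...,2]-.15)<.035);p=np.c_[s[m],t[m],Z[m][:,2]]
    if len(p): print(n,len(p),np.percentile(p,[3,50,97],axis=0).round(4).tolist())
    for lo in(40,60,80,100,120):
        q=p[(p[:,0]>lo/1e3)&(p[:,0]<lo/1e3+.02)]
        if len(q)>4: print(lo,len(q),np.percentile(q,[4,96],axis=0)[:,1:].round(4).tolist())
    # near jar neck vertical points & rim
    m=(abs(s-.14)<.035)&(abs(t)<.04)&(Z[...,2]>.075)&(Z[...,2]<.1)&(np.ptp(c,axis=-1)<35);p=np.c_[s[m],t[m],Z[m][:,2]]
    if len(p)>3: print("rim",len(p),p.min(0).round(3),p.max(0).round(3))
E
```

```text
[ 0.45462363 -0.32550589  0.20926711] [-1.79991441e+02  1.69849638e-03  7.38844353e+01] [ 1.05078834  0.20762344 -2.43251666] 0.010654406760711714
top 223 [[0.045, -0.014, 0.1374], [0.0969, 0.0013, 0.1481], [0.1262, 0.0151, 0.1703]]
40 23 [[0.0004, 0.1369], [0.0096, 0.1687]]
60 39 [[-0.0078, 0.138], [0.0103, 0.1702]]
80 58 [[-0.0119, 0.1388], [0.0121, 0.1686]]
100 70 [[-0.0132, 0.1381], [0.0171, 0.1706]]
120 30 [[-0.0157, 0.142], [0.0091, 0.1701]]
rim 62 [ 0.117 -0.028  0.075] [0.169 0.025 0.096]
side 221 [[0.023, -0.0191, 0.1342], [0.0617, 0.0083, 0.1602], [0.1137, 0.0184, 0.1711]]
40 49 [[-0.0165, 0.1416], [0.017, 0.17]]
60 32 [[-0.0197, 0.1433], [0.0126, 0.17]]
80 45 [[-0.0166, 0.1379], [0.019, 0.1711]]
100 35 [[-0.0153, 0.1311], [0.0233, 0.1709]]
rim 49 [ 0.119 -0.026  0.075] [0.165 0.033 0.094]
```

View pics/over.png

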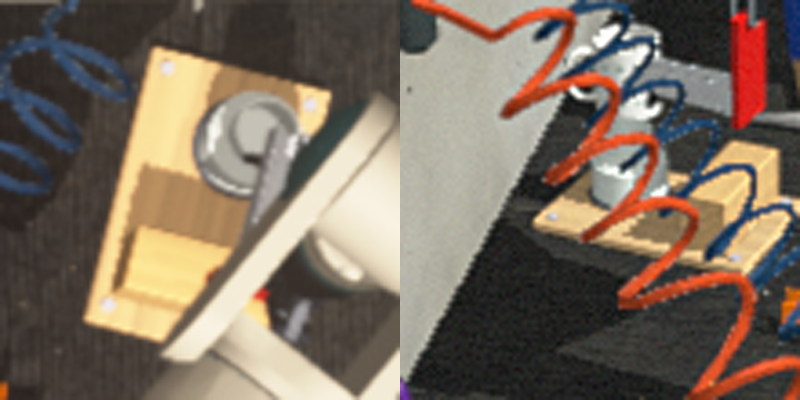

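The chute hangs over the rest with its lip above the near part of the jar mouth (top crop (265,155); the mouth is at (262,135)). In the tool frame the mouth is 143 mm ahead, so I go 4 mm forward and down.

>>> {"op": "move_arm", "data": {
  "increments": [0,0.001,0.002,0,0,0,0,0,0.001,0.004,0,0,0,0,0,0.001,0.006,0,0,0,0,0,0.001,0.007,0,0,0,0,0,0,0.007,0,0,0,0,0,0,0.007,0,0,0,0,0,0,0.006,0,0,0,0,0,0,0.005,0,0,0,0,0,0,0.003,0,0,0,0,0,0,0.001,0,0,0,0]
}}

```text
t: 13.68
eef_pos: [0.4583, -0.3255, 0.1607]
eef_rot: [-180.0, -0.0, 73.9]
wrist_force: [-0.3, 0.5, -3.0]
gripper_width: 0.0102
gripper_force: 59.3
```

>>> {"op": "move_arm", "data": {
  "increments": [0,0,0.001,0,0,0,0,0,0,0.001,0,0,0,0,0,0,0.001,0,0,0,0,0,0,0.001,0,0,0,0,0,0,0.001,0,0,0,0,0,0,0.0006,0,0,0,0,0,0,0,0,0,0,0,0,0,0,0,0,0,0,0,0,0,0,0,0,0,0,0,0,0,0,0,0]
}}

```text
t: 14.52
eef_pos: [0.4585, -0.3257, 0.1563]
eef_rot: [180.0, 0.0, 73.9]
wrist_force: [-4.6, 2.4, 4.7]
gripper_width: 0.01
gripper_force: 60.3
```

>>> {"op": "move_arm", "data": {
  "increments": [0,-0.0005,0,0,0,0,0,0,-0.0005,0,0,0,0,0,0,-0.0005,0,0,0,0,0,0,0,0,0,0,0,0,0,0,0,0,0,0,0,0,0,0,0,0,0,0,0,0,0,0,0,0,0,0,0,0,0,0,0,0,0,0,0,0,0,0,0,0,0,0,0,0,0,0]
}}

```text
t: 15.35
eef_pos: [0.4572, -0.3252, 0.1557]
eef_rot: [180.0, -0.0, 73.9]
wrist_force: [1.2, -0.5, -0.1]
gripper_width: 0.0108
gripper_force: 59.8
```

```bash
python3 - <<'E'
from h import *
o=bot.observe();print(o["eef_pos"],o["eef_rot"],o["wrist_force"],o["torque"])
a=cam("top")[0];b=cam("side")[0]
a_=cv2.resize(a[130:190,385:445],(400,400),interpolation=2);b_=cv2.resize(b[115:185,235:305],(400,400),interpolation=2)
save(np.hstack([a_,b_]),"low")
E
```

```text
[ 0.45716692 -0.32520266  0.1557414 ] [ 1.79996809e+02 -1.94126241e-04  7.39025791e+01] [ 1.18890903 -0.47285033 -0.05708494] [-0.14453257 -0.57252084 -0.00911321]
```

View pics/low.png

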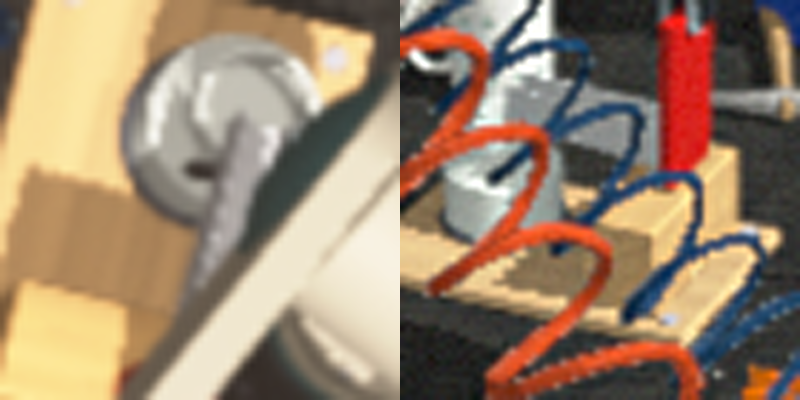

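The black foot sits just outside the neck (top crop (200,170)), the lip is inside the mouth (240,120), and the plate is over the rest. I ease back a hair, lower 1 mm and release.

>>> {"op": "move_arm", "data": {
  "increments": [0,-0.0005,0,0,0,0,0,0,-0.0005,0,0,0,0,0,0,-0.0005,0,0,0,0,0,0,0,0.0005,0,0,0,0,0,0,0.0005,0,0,0,0,0,0,0,0,0,0,0,0,0,0,0,0,0,0,0,0,0,0,0,0,0,0,0,0,0,0,0,0,0,0,0,0,0,0,0]
}}

```text
t: 16.28
eef_pos: [0.4555, -0.3248, 0.1552]
eef_rot: [-180.0, 0.0, 73.9]
wrist_force: [-3.8, 2.5, 5.7]
gripper_width: 0.0101
gripper_force: 60.6
```

>>> {"op": "move_arm", "data": {
  "increments": [0,0,0,0,0,0,14,0,0,0,0,0,0,16,0,0,0,0,0,0,18,0,0,0,0,0,0,20,0,0,0,0,0,0,25,0,0,0,0,0,0,30,0,0,0,0,0,0,40,0,0,0,0,0,0,50,0,0,0,0,0,0,55,0,0,0,0,0,0,60]
}}

```text
t: 17.12
eef_pos: [0.4557, -0.3248, 0.1548]
eef_rot: [180.0, 0.0, 73.9]
wrist_force: [-0.6, -0.0, 0.3]
gripper_width: 0.0512
gripper_force: 0.0
```

>>> {"op": "move_arm", "data": {
  "increments": [0,0,-0.004,0,0,0,60,0,0,-0.008,0,0,0,60,0,0,-0.012,0,0,0,60,0,0,-0.016,0,0,0,60,0,0,-0.016,0,0,0,60,0,0,-0.016,0,0,0,60,0,0,-0.008,0,0,0,30,0,-0.02,0,0,0,0,0,0,-0.02,0,0,0,0,0,0,-0.02,0,0,0,0,0]
}}

```text
t: 17.95
eef_pos: [0.3975, -0.308, 0.2353]
eef_rot: [180.0, 0.0, 73.9]
wrist_force: [-0.3, -0.8, -0.2]
gripper_width: 0.0032
gripper_force: 0.0
```

```bash
python3 - <<'E'
from h import *
o=bot.observe();print(o["eef_pos"],o["eef_rot"],o["gripper_width"])
e=np.array([.4557,-.3248]);y=np.radians(-16.1);ex=np.array([np.cos(y),np.sin(y)]);ey=np.array([-ex[1],ex[0]])
for n in("top","side"):
    A,_,Z,_,_=cam(n);c=A.astype(int);r=Z[...,:2]-e;s=r@ex;t=r@ey
    red=(c[...,0]>80)&(c[...,0]>2.2*c[...,1])&(c[...,2]<c[...,1]*1.6)&(abs(s)<.03)&(abs(t)<.05)&(Z[...,2]>.07)
    p=np.c_[s,t,Z[...,2]] if 0 else np.c_[s[red],t[red],Z[red][:,2]]
    print(n,"plate",len(p),np.percentile(p,[3,50,97],axis=0).round(4).tolist() if len(p) else "")
    m=(abs(s-.07)<.06)&(abs(t)<.025)&(Z[...,2]>.085)&(Z[...,2]<.14);p=np.c_[s[m],t[m],Z[m][:,2]]
    for lo in range(10,130,20):
        q=p[(p[:,0]>lo/1e3)&(p[:,0]<lo/1e3+.02)]
        if len(q)>4: print(lo,len(q),np.percentile(q,[4,96],axis=0)[:,1:].round(4).tolist())
E
```

```text
[ 0.39747218 -0.30795589  0.2353441 ] [1.79969855e+02 2.06681917e-02 7.39197527e+01] 0.003195806819134384
top plate 133 [[-0.0073, -0.0088, 0.0835], [-0.0046, 0.0126, 0.1586], [0.0016, 0.0268, 0.2005]]
10 28 [[-0.0158, 0.0902], [0.0098, 0.1198]]
30 72 [[-0.0153, 0.0888], [0.0103, 0.1172]]
50 60 [[-0.0155, 0.0878], [0.0095, 0.1176]]
70 71 [[-0.0156, 0.087], [0.0093, 0.1216]]
90 82 [[-0.0154, 0.0861], [0.018, 0.1208]]
110 72 [[-0.0149, 0.0881], [0.0173, 0.121]]
side plate 254 [[-0.009, -0.0288, 0.0844], [-0.0046, 0.0068, 0.1448], [0.0037, 0.0317, 0.1955]]
10 21 [[0.0004, 0.0882], [0.0166, 0.1168]]
30 28 [[-0.016, 0.0905], [0.0172, 0.1177]]
50 33 [[-0.0104, 0.0869], [0.0186, 0.118]]
70 22 [[-0.019, 0.0887], [0.0147, 0.1164]]
90 30 [[-0.0143, 0.0995], [0.0177, 0.12]]
110 37 [[-0.0123, 0.1], [0.0176, 0.1186]]
```

The chute stands level on its own: wall tops at 0.117–0.12 and plate top at about 0.196. Now I go behind the plate.

>>> {"op": "move_arm", "data": {
  "increments": [0,0,0.008,0,0,0,0,0,0,0.012,0,0,0,0,0,0,0.014,0,0,0,0,0,0,0.014,0,0,0,0,0,0,0.012,0,0,0,0,0,0,0.009,0,0,0,0,0,0.008,0.003,0,0,0,0,0,0.01,0,0,0,0,0,0,0.01,0,0,0,0,0,0,0.004,0,0,0,0,0]
}}

```text
t: 18.88
eef_pos: [0.4302, -0.3174, 0.1628]
eef_rot: [180.0, 0.0, 73.9]
wrist_force: [-1.2, 0.3, 0.1]
gripper_width: 0.0
gripper_force: 0.0
```

>>> {"op": "move_arm", "data": {
  "increments": [0,0.002,0,0,0,0,0,0,0.002,0,0,0,0,0,0,0.001,0,0,0,0,0,0,0.001,0,0,0,0,0,0,0.001,0,0,0,0,0,0,0.001,0,0,0,0,0,0,0.001,0,0,0,0,0,0,0.001,0,0,0,0,0,0,0.001,0,0,0,0,0,0,0.001,0,0,0,0,0]
}}

```text
t: 19.72
eef_pos: [0.4404, -0.3204, 0.1628]
eef_rot: [180.0, 0.0, 73.9]
wrist_force: [-0.5, 0.2, 0.8]
gripper_width: 0.0
gripper_force: 0.0
```

```bash
cat > pl.py <<'E'
from h import *
o=bot.observe();print(o["eef_pos"],o["wrist_force"].round(1))
e=np.array([.4557,-.3248]);y=np.radians(-16.1);ex=np.array([np.cos(y),np.sin(y)]);ey=np.array([-ex[1],ex[0]])
for n in("top","side"):
    A,_,Z,_,_=cam(n);c=A.astype(int);r=Z[...,:2]-e;s=r@ex;t=r@ey
    red=(c[...,0]>80)&(c[...,0]>2.2*c[...,1])&(c[...,2]<c[...,1]*1.6)&(abs(s-.02)<.08)&(abs(t)<.05)&(Z[...,2]>.07)
    p=np.c_[s[red],t[red],Z[red][:,2]];k=p[:,2]
    print(n,len(p),np.percentile(p,[3,50,97],axis=0).round(4).tolist() if len(p) else "")
    if len(p)>20: g=np.polyfit(k,p[:,0],1);print("lean deg",np.degrees(np.arctan(g[0])).round(1))
    m=(abs(s-.09)<.08)&(abs(t)<.02)&(Z[...,2]>.085)&(Z[...,2]<.2)&(np.ptp(c,axis=-1)<35)&(c.min(-1)>70);q=np.c_[s[m],t[m],Z[m][:,2]]
    for lo in range(10,130,30):
        w=q[(q[:,0]>lo/1e3)&(q[:,0]<lo/1e3+.03)]
        if len(w)>4: print(" wall",lo,np.percentile(w[:,2],[96]).round(4))
E
python3 pl.py
```

```text
[ 0.44036534 -0.32042706  0.16282222] [-0.5  0.2  0.8]
top 16 [[-0.0056, 0.0209, 0.0872], [-0.003, 0.0258, 0.1107], [0.0014, 0.027, 0.138]]
 wall 10 [0.1176]
 wall 40 [0.1171]
 wall 70 [0.1183]
 wall 100 [0.1209]
side 229 [[-0.009, -0.0267, 0.084], [-0.0044, 0.009, 0.1393], [0.0024, 0.0323, 0.1926]]
lean deg -0.7
 wall 10 [0.1166]
 wall 40 [0.1191]
 wall 70 [0.1199]
 wall 100 [0.1196]
```

>>> {"op": "move_arm", "data": {
  "increments": [0,0.001,0,0,0,0,0,0,0.001,0,0,0,0,0,0,0.001,0,0,0,0,0,0,0.001,0,0,0,0,0,0,0.001,0,0,0,0,0,0,0.001,0,0,0,0,0,0,0.001,0,0,0,0,0,0,0.001,0,0,0,0,0,0,0.001,0,0,0,0,0,0,0.001,0,0,0,0,0]
}}

```text
t: 20.65
eef_pos: [0.4498, -0.3232, 0.1629]
eef_rot: [-180.0, 0.0, 73.9]
wrist_force: [-6.8, 1.5, 4.6]
gripper_width: -0.0004
gripper_force: 3.4
```

```bash
python3 pl.py
```

```text
[ 0.44978078 -0.32315332  0.16287316] [-6.8  1.5  4.6]
top 12 [[0.0021, 0.0223, 0.0823], [0.0053, 0.0253, 0.1068], [0.0102, 0.0268, 0.1345]]
 wall 10 [0.1167]
 wall 40 [0.1195]
 wall 70 [0.1202]
 wall 100 [0.1217]
side 225 [[-0.0018, -0.0262, 0.0853], [0.0025, 0.0096, 0.1416], [0.0097, 0.0336, 0.1943]]
lean deg -0.5
 wall 10 [0.1163]
 wall 40 [0.1161]
 wall 70 [0.1181]
 wall 100 [0.12]
```

The foot now bears on the neck (force is up, plate advanced about 7 mm). I tip along the arc.

>>> {"op": "move_arm", "data": {
  "increments": [0,0.0007,-0.0009,0,0,0,0,0,0.0007,-0.0009,0,0,0,0,0,0.0007,-0.001,0,0,0,0,0,0.0007,-0.001,0,0,0,0,0,0.0007,-0.001,0,0,0,0,0,0.0007,-0.001,0,0,0,0,0,0.0007,-0.0009,0,0,0,0,0,0.0008,-0.0009,0,0,0,0,0,0.0008,-0.0009,0,0,0,0,0,0.0008,-0.0009,0,0,0,0]
}}

```text
t: 21.58
eef_pos: [0.457, -0.3252, 0.1722]
eef_rot: [180.0, 0.0, 73.9]
wrist_force: [-0.2, 0.2, -0.5]
gripper_width: 0.0002
gripper_force: 0.5
```

```bash
python3 pl.py
```

```text
[ 0.45704806 -0.32519332  0.17224092] [-0.2  0.2 -0.5]
top 10 [[0.0033, -0.0216, 0.0933], [0.0049, 0.0247, 0.1045], [0.0091, 0.0259, 0.1207]]
 wall 40 [0.1241]
 wall 70 [0.1214]
 wall 100 [0.1221]
side 255 [[0.0013, -0.027, 0.0903], [0.0066, 0.0113, 0.1469], [0.0158, 0.0329, 0.2024]]
lean deg 2.7
 wall 10 [0.1223]
 wall 40 [0.1224]
 wall 70 [0.121]
 wall 100 [0.1224]
```

Tipping works (about 4°). I continue slowly.

>>> {"op": "move_arm", "data": {
  "increments": [0,0.0008,-0.0009,0,0,0,0,0,0.0008,-0.0009,0,0,0,0,0,0.0008,-0.0009,0,0,0,0,0,0.0008,-0.0009,0,0,0,0,0,0.0008,-0.0009,0,0,0,0,0,0.0008,-0.0009,0,0,0,0,0,0.0008,-0.0009,0,0,0,0,0,0.0008,-0.0009,0,0,0,0,0,0.0008,-0.0009,0,0,0,0,0,0.0008,-0.0009,0,0,0,0]
}}

```text
t: 22.52
eef_pos: [0.4647, -0.3274, 0.1813]
eef_rot: [180.0, 0.0, 73.9]
wrist_force: [-1.5, -0.1, -1.0]
gripper_width: -0.0
gripper_force: 0.5
```

>>> {"op": "move_arm", "data": {
  "increments": [0,0.0009,-0.0008,0,0,0,0,0,0.0009,-0.0008,0,0,0,0,0,0.0009,-0.0008,0,0,0,0,0,0.0009,-0.0008,0,0,0,0,0,0.0009,-0.0008,0,0,0,0,0,0.0009,-0.0008,0,0,0,0,0,0.0009,-0.0008,0,0,0,0,0,0.0009,-0.0008,0,0,0,0,0,0.0009,-0.0008,0,0,0,0,0,0.0009,-0.0008,0,0,0,0]
}}

```text
t: 23.35
eef_pos: [0.4734, -0.3299, 0.1893]
eef_rot: [180.0, 0.0, 73.9]
wrist_force: [-1.6, 0.3, -0.4]
gripper_width: 0.0002
gripper_force: 0.5
```

```bash
python3 pl.py
```

```text
[ 0.47336102 -0.32991569  0.18930709] [-1.6  0.3 -0.4]
top 30 [[-0.009, -0.0275, 0.1065], [0.0079, -0.0139, 0.1343], [0.0155, 0.0098, 0.267]]
lean deg -5.8
 wall 40 [0.1362]
 wall 70 [0.1256]
 wall 100 [0.1231]
side 289 [[0.0057, -0.0278, 0.1054], [0.0155, 0.0095, 0.1599], [0.0293, 0.0337, 0.2141]]
lean deg 10.3
 wall 10 [0.1311]
 wall 40 [0.1326]
 wall 70 [0.1265]
 wall 100 [0.124]
```

>>> {"op": "move_arm", "data": {
  "increments": [0,0.001,-0.0008,0,0,0,0,0,0.001,-0.0008,0,0,0,0,0,0.001,-0.0008,0,0,0,0,0,0.001,-0.0008,0,0,0,0,0,0.001,-0.0008,0,0,0,0,0,0.001,-0.0007,0,0,0,0,0,0.001,-0.0007,0,0,0,0,0,0.001,-0.0007,0,0,0,0,0,0.001,-0.0007,0,0,0,0,0,0.001,-0.0007,0,0,0,0]
}}

```text
t: 24.28
eef_pos: [0.483, -0.3327, 0.1968]
eef_rot: [180.0, 0.0, 73.9]
wrist_force: [-0.9, -0.2, -0.4]
gripper_width: -0.0001
gripper_force: 0.4
```

>>> {"op": "move_arm", "data": {
  "increments": [0,0.001,-0.0007,0,0,0,0,0,0.001,-0.0007,0,0,0,0,0,0.001,-0.0007,0,0,0,0,0,0.001,-0.0007,0,0,0,0,0,0.001,-0.0006,0,0,0,0,0,0.001,-0.0006,0,0,0,0,0,0.001,-0.0006,0,0,0,0,0,0.001,-0.0006,0,0,0,0,0,0.001,-0.0006,0,0,0,0,0,0.001,-0.0006,0,0,0,0]
}}

```text
t: 25.12
eef_pos: [0.4926, -0.3354, 0.2032]
eef_rot: [180.0, 0.0, 73.9]
wrist_force: [0.4, -0.4, -1.1]
gripper_width: 0.0002
gripper_force: 0.0
```

>>> {"op": "move_arm", "data": {
  "increments": [0,0.001,-0.0006,0,0,0,0,0,0.001,-0.0006,0,0,0,0,0,0.001,-0.0006,0,0,0,0,0,0.001,-0.0006,0,0,0,0,0,0.001,-0.0006,0,0,0,0,0,0.001,-0.0006,0,0,0,0,0,0.001,-0.0006,0,0,0,0,0,0.001,-0.0006,0,0,0,0,0,0.001,-0.0006,0,0,0,0,0,0,0,0,0,0,0]
}}

```text
t: 25.95
eef_pos: [0.5013, -0.338, 0.2087]
eef_rot: [180.0, 0.0, 73.9]
wrist_force: [-0.1, 0.7, -0.0]
gripper_width: -0.0
gripper_force: 0.0
```

```bash
python3 pl.py; python3 - <<'E'
from h import *
a=cam("top")[0];b=cam("side")[0]
a_=cv2.resize(a[130:190,385:445],(400,400),interpolation=2);b_=cv2.resize(b[105:175,235:305],(400,400),interpolation=2)
save(np.hstack([a_,b_]),"tip")
E
```

```text
[ 0.50131452 -0.33796885  0.20865215] [-0.1  0.7 -0. ]
top 0 
 wall 70 [0.1181]
 wall 100 [0.1214]
side 251 [[-0.003, -0.0272, 0.0852], [0.002, 0.0077, 0.1465], [0.0103, 0.0321, 0.1961]]
lean deg -0.6
 wall 10 [0.1186]
 wall 40 [0.1184]
 wall 70 [0.1171]
 wall 100 [0.1199]
```

View pics/tip.png

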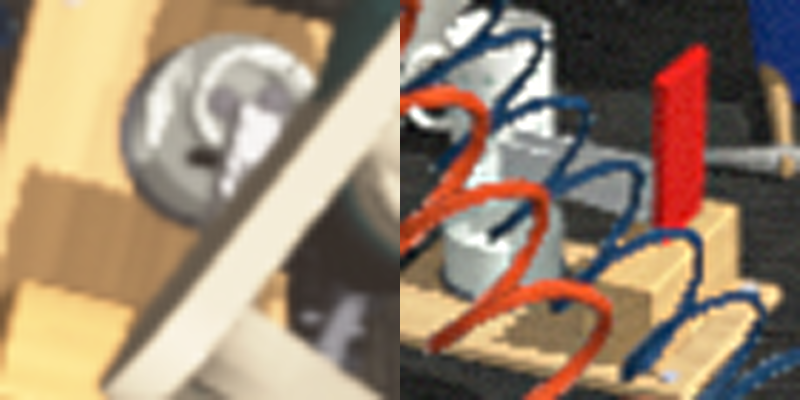

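The chute slipped off the fingertip and fell back level: in the side view the plate is upright at (680,150), with the lip still in the mouth. Two dark round spots at (225,100) and (270,95) are in the mouth. I retract to see what is left in the chute.

>>> {"op": "move_arm", "data": {
  "increments": [0,0,-0.015,0,0,0,0,0,0,-0.025,0,0,0,0,0,-0.005,-0.01,0,0,0,0,0,-0.015,0,0,0,0,0,0,-0.025,0,0,0,0,0,0,-0.03,0,0,0,0,0,0,-0.03,0,0,0,0,0,0,-0.03,0,0,0,0,0,0,-0.025,0,0,0,0,0,0,-0.015,0,0,0,0,0]
}}

```text
t: 26.98
eef_pos: [0.331, -0.2887, 0.2588]
eef_rot: [179.9, 0.1, 73.9]
wrist_force: [-0.3, -0.6, -0.1]
gripper_width: 0.0003
gripper_force: 0.0
```

```bash
python3 pl.py; python3 - <<'E'
from h import *
A,_,Z,_,_=cam("top");b=cam("side")[0]
a_=cv2.resize(A[135:190,385:440],(560,560),interpolation=2);b_=cv2.resize(b[115:165,235:285],(240,240),interpolation=2)
c=np.zeros((560,800,3),np.uint8);c[:,:560]=a_;c[:240,560:]=b_;save(c,"after")
E
```

```text
[ 0.33097165 -0.28871959  0.25875511] [-0.3 -0.6 -0.1]
top 212 [[-0.0011, -0.0301, 0.0851], [0.0019, -0.0011, 0.1683], [0.0083, 0.0257, 0.1985]]
lean deg 0.3
 wall 10 [0.1197]
 wall 40 [0.1194]
 wall 70 [0.1179]
 wall 100 [0.1203]
side 249 [[-0.0021, -0.0276, 0.084], [0.0024, 0.0057, 0.1468], [0.0094, 0.0317, 0.1954]]
lean deg -1.0
 wall 10 [0.1172]
 wall 40 [0.1166]
 wall 70 [0.1187]
 wall 100 [0.1202]
```

View pics/after.png

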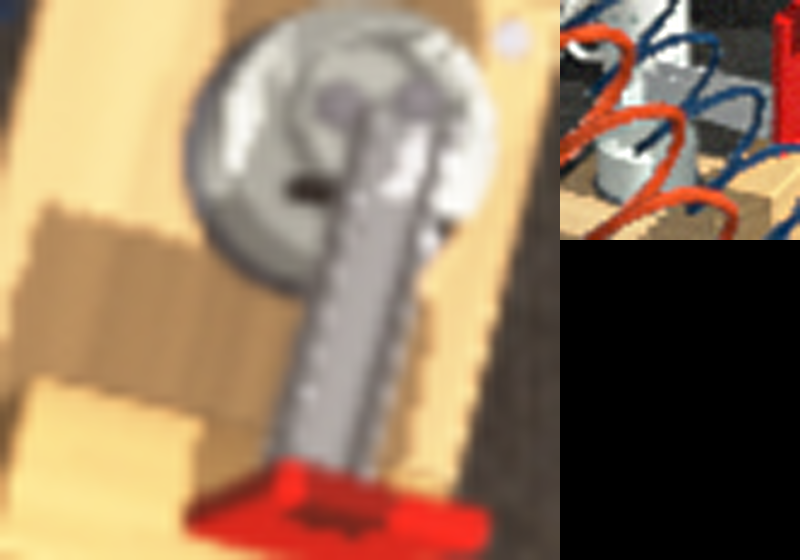

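The trough looks empty and two balls are seen in the jar. The plate hides the trough's rear end, so I tip once more to be sure, this time turning the tool along with the chute so it cannot slip.

>>> {"op": "move_arm", "data": {
  "increments": [0,0.003,0.006,0,0,0,0,0,0.007,0.012,0,0,0,0,0,0.01,0.015,0,0,0,0,0,0.013,0.016,0,0,0,0,0,0.014,0.016,0,0,0,0,0,0.014,0.014,0,0,0,0,0,0.013,0.011,0,0,0,0,0,0.01,0.008,0,0,0,0,0,0.008,0.004,0,0,0,0,0,0.005,0.001,0,0,0,0]
}}

```text
t: 28.02
eef_pos: [0.427, -0.316, 0.1535]
eef_rot: [-179.9, -0.1, 73.9]
wrist_force: [0.4, -0.7, -0.5]
gripper_width: -0.0
gripper_force: 0.0
```

>>> {"op": "move_arm", "data": {
  "increments": [0,0.005,0,0,0,0,0,0,0.005,0,0,0,0,0,0,0.004,0,0,0,0,0,0,0.003,0,0,0,0,0,0,0.003,0,0,0,0,0,0,0.002,0,0,0,0,0,0,0.001,0,0,0,0,0,0,0.001,0,0,0,0,0,0,0.001,0,0,0,0,0,0,0.001,0,0,0,0,0]
}}

```text
t: 28.85
eef_pos: [0.4485, -0.3243, 0.1598]
eef_rot: [-179.8, 0.2, 73.8]
wrist_force: [-26.1, 7.7, 25.4]
gripper_width: -0.0001
gripper_force: 14.2
```

>>> {"op": "move_arm", "data": {
  "increments": [0,0.0012,0,0,0,0,0,0,0.0012,0,0,0,0,0,0,0.0012,0,0,0,0,0,0,0.0009,-0.0014,0.012,0,0,0,0,0.0009,-0.0014,0.012,0,0,0,0,0.0009,-0.0014,0.012,0,0,0,0,0.0009,-0.0014,0.012,0,0,0,0,0.0009,-0.0014,0.012,0,0,0,0,0.0009,-0.0014,0.012,0,0,0,0,0.0009,-0.0014,0.012,0,0,0]
}}

```text
t: 29.68
eef_pos: [0.4597, -0.3269, 0.1682]
eef_rot: [-175.1, 0.1, 73.8]
wrist_force: [-12.0, 3.8, 13.3]
gripper_width: 0.0002
gripper_force: 7.4
```

```bash
python3 pl.py
```

```text
[ 0.45969267 -0.32687082  0.16824175] [-12.    3.8  13.3]
top 4 [[0.0099, -0.0005, 0.1537], [0.0129, 0.0025, 0.1627], [0.0143, 0.0071, 0.1931]]
 wall 70 [0.1254]
 wall 100 [0.1202]
side 259 [[0.0037, -0.0309, 0.1006], [0.0135, 0.0108, 0.1537], [0.0289, 0.0329, 0.2113]]
lean deg 9.9
 wall 10 [0.132]
 wall 40 [0.1296]
 wall 70 [0.1244]
 wall 100 [0.121]
```

>>> {"op": "move_arm", "data": {
  "increments": [0,0.0005,-0.0014,0.012,0,0,0,0,0.0005,-0.0014,0.012,0,0,0,0,0.0006,-0.0014,0.012,0,0,0,0,0.0007,-0.0014,0.012,0,0,0,0,0.0007,-0.0014,0.012,0,0,0,0,0.0007,-0.0014,0.012,0,0,0,0,0.0007,-0.0014,0.012,0,0,0,0,0.0008,-0.0014,0.012,0,0,0,0,0.0008,-0.0014,0.012,0,0,0,0,0.0008,-0.0014,0.012,0,0,0]
}}

```text
t: 30.62
eef_pos: [0.4685, -0.3291, 0.1809]
eef_rot: [-168.3, 0.1, 73.8]
wrist_force: [-6.7, 2.7, 10.4]
gripper_width: -0.0
gripper_force: 5.0
```

```bash
python3 pl.py
```

```text
[ 0.46853844 -0.32911402  0.18086951] [-6.7  2.7 10.4]
top 0 
 wall 70 [0.1362]
 wall 100 [0.1216]
side 279 [[0.0062, -0.0267, 0.1153], [0.0215, 0.0105, 0.1645], [0.0409, 0.0315, 0.2204]]
lean deg 16.1
 wall 10 [0.1338]
 wall 40 [0.1381]
 wall 70 [0.1305]
 wall 100 [0.122]
```

>>> {"op": "move_arm", "data": {
  "increments": [0,0.0003,-0.0018,0.012,0,0,0,0,0.0003,-0.0018,0.012,0,0,0,0,0.0004,-0.0018,0.012,0,0,0,0,0.0004,-0.0018,0.012,0,0,0,0,0.0005,-0.0017,0.012,0,0,0,0,0.0006,-0.0016,0.012,0,0,0,0,0.0007,-0.0015,0.012,0,0,0,0,0.0008,-0.0014,0.012,0,0,0,0,0.0008,-0.0014,0.012,0,0,0,0,0.0008,-0.0014,0.012,0,0,0]
}}

```text
t: 31.55
eef_pos: [0.4785, -0.3314, 0.1925]
eef_rot: [-161.4, 0.0, 73.9]
wrist_force: [-4.8, 2.1, 5.2]
gripper_width: -0.0003
gripper_force: 2.9
```

```bash
python3 pl.py
```

```text
[ 0.47851191 -0.33139914  0.19249458] [-4.8  2.1  5.2]
top 0 
side 292 [[0.0108, -0.0281, 0.1267], [0.03, 0.0108, 0.174], [0.0531, 0.0313, 0.2298]]
lean deg 21.5
 wall 40 [0.1464]
 wall 70 [0.1363]
 wall 100 [0.1254]
```

>>> {"op": "move_arm", "data": {
  "increments": [0,0.0008,-0.0015,0.012,0,0,0,0,0.0008,-0.0015,0.012,0,0,0,0,0.0008,-0.0015,0.012,0,0,0,0,0.0008,-0.0015,0.012,0,0,0,0,0.0008,-0.0015,0.012,0,0,0,0,0.0008,-0.0015,0.012,0,0,0,0,0.0008,-0.0015,0.012,0,0,0,0,0,0,0,0,0,0,0,0,0,0,0,0,0,0,0,0,0,0,0,0]
}}

```text
t: 32.48
eef_pos: [0.4873, -0.3339, 0.2001]
eef_rot: [-156.6, 0.0, 73.9]
wrist_force: [-2.4, 1.1, 5.6]
gripper_width: -0.0002
gripper_force: 2.4
```

```bash
python3 pl.py
```

```text
[ 0.4873012  -0.33387123  0.20006129] [-2.4  1.1  5.6]
top 0 
side 301 [[0.0135, -0.0297, 0.1344], [0.0387, 0.0104, 0.1812], [0.0647, 0.0321, 0.2354]]
lean deg 25.8
 wall 40 [0.1517]
 wall 70 [0.1414]
 wall 100 [0.1288]
```

Tipped to about 26°. I let it back down the same way.

>>> {"op": "move_arm", "data": {
  "increments": [0,-0.0009,0.0014,-0.012,0,0,0,0,-0.0009,0.0014,-0.012,0,0,0,0,-0.0009,0.0014,-0.012,0,0,0,0,-0.0009,0.0014,-0.012,0,0,0,0,-0.0009,0.0014,-0.012,0,0,0,0,-0.0009,0.0014,-0.012,0,0,0,0,-0.0009,0.0014,-0.012,0,0,0,0,-0.0009,0.0014,-0.012,0,0,0,0,-0.0009,0.0014,-0.012,0,0,0,0,-0.0009,0.0014,-0.012,0,0,0]
}}

```text
t: 33.42
eef_pos: [0.4741, -0.3301, 0.1898]
eef_rot: [-163.6, 0.0, 73.9]
wrist_force: [-1.2, 0.1, -0.1]
gripper_width: 0.0002
gripper_force: 0.4
```

>>> {"op": "move_arm", "data": {
  "increments": [0,-0.0009,0.0014,-0.012,0,0,0,0,-0.0009,0.0014,-0.012,0,0,0,0,-0.0009,0.0014,-0.012,0,0,0,0,-0.0009,0.0014,-0.012,0,0,0,0,-0.0009,0.0014,-0.012,0,0,0,0,-0.0009,0.0014,-0.012,0,0,0,0,-0.0009,0.0014,-0.012,0,0,0,0,-0.0009,0.0014,-0.012,0,0,0,0,-0.0009,0.0014,-0.012,0,0,0,0,-0.0009,0.0014,-0.012,0,0,0]
}}

```text
t: 34.25
eef_pos: [0.4626, -0.3268, 0.1783]
eef_rot: [-170.4, 0.0, 73.9]
wrist_force: [-1.0, 0.0, 0.2]
gripper_width: -0.0001
gripper_force: 0.4
```

>>> {"op": "move_arm", "data": {
  "increments": [0,-0.001,0.0014,-0.012,0,0,0,0,-0.001,0.0014,-0.012,0,0,0,0,-0.001,0.0014,-0.012,0,0,0,0,-0.001,0.0014,-0.012,0,0,0,0,-0.001,0.0014,-0.012,0,0,0,0,-0.001,0.0014,-0.012,0,0,0,0,-0.001,0.0014,-0.012,0,0,0,0,-0.001,0.0014,-0.012,0,0,0,0,-0.001,0.0014,-0.012,0,0,0,0,-0.001,0.0014,-0.012,0,0,0]
}}

```text
t: 35.08
eef_pos: [0.4515, -0.3236, 0.1656]
eef_rot: [-177.3, 0.0, 73.9]
wrist_force: [-0.6, 1.1, -0.9]
gripper_width: -0.0001
gripper_force: 0.5
```

```bash
python3 pl.py
```

```text
[ 0.45153717 -0.32361952  0.16560367] [-0.6  1.1 -0.9]
top 4 [[0.0027, -0.0162, 0.0933], [0.0037, -0.0146, 0.0997], [0.0044, -0.0119, 0.1038]]
 wall 40 [0.1232]
 wall 70 [0.1208]
 wall 100 [0.1208]
side 253 [[0.0017, -0.0253, 0.0932], [0.0078, 0.0116, 0.1457], [0.0166, 0.0326, 0.2043]]
lean deg 4.0
 wall 10 [0.1227]
 wall 40 [0.1235]
 wall 70 [0.1231]
 wall 100 [0.1192]
```

Still leaning 4–5°. I lower the rest, then back away.

>>> {"op": "move_arm", "data": {
  "increments": [0,-0.001,0.0012,-0.009,0,0,0,0,-0.001,0.0012,-0.009,0,0,0,0,-0.001,0.0012,-0.009,0,0,0,0,-0.001,0.0012,-0.009,0,0,0,0,-0.001,0.0012,-0.009,0,0,0,0,-0.001,0.0012,0,0,0,0,0,-0.001,0.001,0,0,0,0,0,-0.001,0,0,0,0,0,0,-0.001,0,0,0,0,0,0,-0.001,0,0,0,0,0]
}}

```text
t: 36.02
eef_pos: [0.442, -0.3209, 0.1578]
eef_rot: [-179.9, 0.0, 73.9]
wrist_force: [0.3, -0.1, 0.6]
gripper_width: -0.0002
gripper_force: 0.0
```

>>> {"op": "move_arm", "data": {
  "increments": [0,-0.002,0,0,0,0,0,0,-0.006,0,0,0,0,0,0,-0.012,0,0,0,0,0,0,-0.018,-0.006,0,0,0,0,0,-0.018,-0.012,0,0,0,0,0,-0.018,-0.016,0,0,0,0,0,-0.016,-0.018,0,0,0,0,0,-0.012,-0.018,0,0,0,0,0,-0.008,-0.014,0,0,0,0,0,-0.004,-0.008,0,0,0,0]
}}

```text
t: 36.85
eef_pos: [0.332, -0.2894, 0.2523]
eef_rot: [180.0, 0.1, 73.9]
wrist_force: [0.3, 0.2, 0.8]
gripper_width: -0.0003
gripper_force: 0.0
```

```bash
python3 pl.py; python3 - <<'E'
from h import *
A,_,Z,_,_=cam("top");c=A.astype(int)
# dark bluish-grey balls in the jar mouth
u0,v0=405,135;g=cv2.resize(A[v0:v0+25,u0:u0+30],None,fx=1,fy=1)
y=np.radians(-16.1);ex=np.array([np.cos(y),np.sin(y)]);M=np.array([.5905,-.366])
print(A[137:160,408:432].mean(-1).astype(int))
print((A[137:160,408:432,2].astype(int)-A[137:160,408:432,1]))
E
```

```text
[ 0.33202499 -0.28936086  0.25234767] [0.3 0.2 0.8]
top 213 [[-0.0009, -0.0303, 0.084], [0.0023, -0.0001, 0.1701], [0.0086, 0.0262, 0.1985]]
lean deg 0.1
 wall 10 [0.1172]
 wall 40 [0.1208]
 wall 70 [0.1179]
 wall 100 [0.1186]
side 250 [[-0.003, -0.0279, 0.0837], [0.0025, 0.008, 0.1464], [0.0106, 0.0335, 0.1962]]
lean deg -1.0
 wall 10 [0.1155]
 wall 40 [0.1159]
 wall 70 [0.1193]
 wall 100 [0.1197]
[[126 121 113 118 156 179 163 164 163 164 165 168 172 176 172 168 171 173
  166 158 148 135 132 139]
 [117 102 110 154 187 188 166 165 164 167 173 170 157 147 141 138 142 144
  156 196 206 157 137 140]
 [ 92 100 163 207 203 188 166 166 170 171 166 158 159 154 138 127 124 130
  149 201 220 190 175 148]
 [ 91 147 202 214 208 192 167 159 165 182 181 178 181 181 173 157 135 129
  162 188 183 218 232 180]
 [140 194 205 188 194 193 160 155 177 187 186 188 189 188 187 181 161 136
  142 173 195 222 237 221]
 [182 226 208 175 187 187 148 158 181 179 172 179 186 189 189 186 168 142
  133 151 187 208 231 237]
 [206 231 213 173 172 160 138 154 154 146 146 153 171 184 185 171 148 139
  138 140 162 189 
[... 3249 characters left out ...]
11 -12 -10 -11  -7  -6  -5  -5  -5  -4  -4  -4  -3  -4  -4  -3  -3
   -5  -4  -5  -5  -4  -7]
 [-10 -12 -11 -12 -10  -8  -7  -6  -5  -5  -4  -3  -3  -2  -4  -5  -5  -4
   -4  -4  -2  -4  -5 -10]
 [ -9  -9 -10 -11 -11 -11  -9  -9  -8  -7  -4  -5  -3  -3  -2  -3  -3  -4
   -3  -4  -4  -6  -7 -21]
 [ -8  -9 -10 -11 -11 -10 -11 -11 -10  -6  -5  -4  -4  -3  -3  -3  -3  -4
   -4  -3  -7 -17 -32 -51]
 [ -8 -10 -10 -10 -11 -10 -11 -11 -10  -5  -4  -5  -5  -3  -3  -3  -3  -4
   -5  -5  -7 -35 -55 -65]
 [ -8  -9 -10 -10 -10  -9 -11 -11  -8  -4  -4  -4  -3  -4  -3  -3  -3  -4
   -5  -5 -15 -50 -66 -67]
 [ -6  -9  -9 -10  -8  -9 -10  -9  -8  -5  -4  -4  -4  -4  -4  -3  -4  -4
   -5  -9 -39 -64 -67 -67]]
```

```bash
python3 -c "
from cell import bot
print(bot.finish_job())"
```

```text
the job is handed in; nothing more can be done
None
```

I handed the job in, with no verdict returned: the chute stands level on the rest with its lip in the jar mouth after tipping to about 26°. I saw two balls in the jar; the third should be in there too, hidden under the chute, but I could not see it. On a first tip the finger slipped off and the chute dropped back level, so I tipped it a second time.

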